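# Balance a centrifuge rotor and close it

### The job

Get the centrifuge rotor ready for a balanced run: put each of the three tubes from the rack into the free place of the rotor straight across the spindle from the tube with the same kind of cap, pushed down until its collar rests on the deck. Leave the three tubes that are already in the rotor where they are. Then set the lid with the black knob on top of the rotor, over the spindle, so that its rim sits flat on the deck.

Things in the scene. Friction and masses are not known exactly. Their poses are not given: they have to be found in the camera images.
- rotor: Dark grey round centrifuge rotor, 180 mm wide, fixed. Origin: middle of underside, z up; deck 62 mm up. Six vertical bores, 21 mm wide, 50 deep, 58 mm from the centre at 0, 60 .. 300 deg from its x axis; every other one is taken. A tube hangs by its collar, its origin then 62 mm above the rotor's. Spindle in the middle: 15 mm thick, conical tip 34 mm above the deck.
- rotor_lid: Silvery round lid, 169 mm wide, 42 high, hollow below, loose, 200 g, on its rim. Origin: middle of the rim's plane, z up. Black round knob on top, 30 mm wide, 47 to 68 mm above the origin. A sleeve inside, 20 mm bore, lower end 12 mm up, slips over the rotor's spindle. On the rotor its rim rests on the deck: origin 62 mm above the rotor's. 38 mm clear height inside.
- rack: Blue-grey tube rack, 54 x 178 mm, 62 high, fixed; origin: middle of underside, y along its length. Three 21 mm holes 58 mm apart in a row hold the loose tubes by their collars.
- loose_wide: Loose tube in the rack (any of its places), white broad flat ribbed cap, 33 mm wide, 20 mm high (top 23 mm above the origin). Origin: middle of the underside of its collar (27 mm wide, 3 thick), z up. Below it 17 mm wide for 25 mm, then a taper to a 5 mm tip 45 mm under the origin. 40 g; its yaw means nothing.
- loose_tall: Loose tube in the rack (any of its places), white slim ribbed cap, 20 mm wide, 28 mm high (top 31 mm above the origin); the collar sticks out 3 mm under it, grip above that. Origin: middle of the underside of its collar (27 mm wide, 3 thick), z up. Below it 17 mm wide for 25 mm, then a taper to a 5 mm tip 45 mm under the origin. 40 g; its yaw means nothing.
- loose_step: Loose tube in the rack (any of its places), white stepped cap: ribbed skirt 27 mm wide, its top 19 mm above the origin, with an 11 mm stem on it up to 31 mm. Origin: middle of the underside of its collar (27 mm wide, 3 thick), z up. Below it 17 mm wide for 25 mm, then a taper to a 5 mm tip 45 mm under the origin. 40 g; its yaw means nothing.
- seated_wide: Tube already in the rotor (place varies), the same as loose_wide: broad flat ribbed cap, 33 mm wide, 20 mm high (top 23 mm above the origin). Origin under its collar, as there. It stays where it is.
- seated_tall: Tube already in the rotor (place varies), the same as loose_tall: slim ribbed cap, 20 mm wide, 28 mm high (top 31 mm above the origin); the collar sticks out 3 mm under it, grip above that. Origin under its collar, as there. It stays where it is.
- seated_step: Tube already in the rotor (place varies), the same as loose_step: stepped cap: ribbed skirt 27 mm wide, its top 19 mm above the origin, with an 11 mm stem on it up to 31 mm. Origin under its collar, as there. It stays where it is.
Not all that is in view belongs to the job. What is shaped like the rotor_lid but orange is not meant.

How it is judged:
By the outcome, as a careful person would: the job done as asked, in the order asked, and still so for the second after the job is handed in, with the robot touching nothing.
It also fails if it takes over 112 s, if anything falls off the work surface, if the arm or the gripper's body presses on something with over 40 N, if the wrist force passes 120 N, or if a joint passes its speed limit or range.

### The arm

A 7-joint arm with a two-finger parallel gripper is mounted at the origin on a cart in front of the work surface, level with it; the furniture and walls round the work are solid. World frame = base frame: x ahead of the robot, y to its left, z up, the work surface at z = 0. Lengths are in m, angles in rad, forces in N, time in s.
With the tool pointing down it reaches from about 0.425 to 0.925 m from the base axis. Payload 6.8 kg.
Tool frame: the origin (TCP) lies on the centre line of the jaws, within the pads' length; the fingertips stand ahead of it and the grasp point (between the pads) lies 11 mm behind it (r.tcp_to_tips is the z of the fingertips in the tool frame, in m); z points along the fingers, y is the line along which they close (so a half turn about z gives the same grasp; the last joint's range is limited). The gripper opens to 85 mm and grips with 20 to 120 N. Pads are 22 mm wide; open, the fingers measure 114 mm over their backs; the gripper's body (76 mm by 85 mm) begins 54 mm behind the grasp point. The pads swing forward as they close: fully open they stand 13 mm farther back than shut.
Start: joints at [-1.332, 0.477, 0.022, 1.555, -0.011, 1.109, -0.083], TCP at [0.229, 0.635, 0.239] pointing down, gripper open.
Joint ranges: [-2.96, 2.96], [-0.34, 2.1], [-1.41, 1.46], [0.24, 2.44], [-1.37, 4.51], [0.17, 1.92], [-2.96, 2.96]. Speed limits (rad/s): [2.39, 2.39, 3.14, 3.14, 3.14, 3.14, 3.14].

### API

Orientations are given as a rotation vector (axis times angle).
In Python, from bench import r, optics gives the robot as it stands.
- The arm moves only by the shell command python3 -m creep 'ROWS' [FORCE]. ROWS is a JSON object whose one key "rows" holds a list of rows, each a list of 7 numbers: the shift along the tool's x, y, z in units of 25 mm (1.0 is 25 mm), then the turn, a rotation vector about the tool's x, y, z in units of 8 degrees (1.0 is 8 degrees), then the finger opening in mm, from 0 to 85.4. A call has 1 to 10 rows; each row is the pose to reach, as a shift and turn from the pose commanded when the call began, along the tool's axes at that moment; what a row does not reach only later rows make up. A row lasts 1/8 s, in which the tool goes at most 62.5 mm and 10.7 degrees, less where a joint would pass 70% of its speed; a pose out of reach is approached as far as the arm can. A call with a gripper value outside its range is refused whole. The fingers move at their own pace and stop on an object; FORCE is the grip in N (left out, the last holds). Time passes only in rows, so rows that repeat a pose let the fingers close. It gives the time, the measured TCP pose, the force, the opening and the grip force at its end, in the units of the state.
- r.get_obs(): the state, without advancing time (a new reading comes with each control period).
- optics.grab_frame(name): name is "scene" or "top"; returns a dict with "color" (480x640x3 uint8, blue, green, red), "K" (3x3 intrinsics, pixels), "R" (3x3) and "t" (3): a world point X has camera coordinates R X + t. Camera axes: x right, y down, z forward; pixel columns grow to the right and rows downward; lengths in m; the calibration is good to about 2 mm. A picture is of the moment at which its call begins. There is no depth.
- r.hand_in(): hands the job in; it is judged then, once.
The state is a dict: "clock": time; "joints": joint angles; "qvel": joint speeds; "tau": joint torques, N m; "tcp_pos": TCP position; "orientation": TCP orientation; "contact_force": force on the tool from outside, world axes, zero at the start; "moment": the same for the moment, N m; "grip_width": finger opening in m; "gripper_force": force on a finger pad.
Only numpy, scipy, OpenCV 4.12 (cv2) and the standard library are available. Lean on these libraries where they do the work, as an engineer would, in place of code of your own. Each camera call takes 0.05 s, during which the arm holds its last target. There are 200 camera calls.

## Working session

There is one attempt and no reset: what is moved stays moved. The work goes in short steps, Python scripts to look and compute and a shell command to move; the robot and the scene stay as the last step left them, time stands still between calls to the robot, and variables do not carry over. Pictures are saved under pics/ and viewed, at most 14 in all, crops included, and the job is handed in when it is done.

```bash
mkdir -p pics; ls; python3 - <<'E'
from bench import r, optics
import cv2,numpy as np
np.set_printoptions(precision=4,suppress=True)
print(r.get_obs(), r.tcp_to_tips)
for n in("scene","top"):
    f=optics.grab_frame(n); cv2.imwrite(f"pics/{n}0.png",f["color"]); print(n,f["K"],f["R"],f["t"])
E
```

```text
pics
{'clock': 0.0, 'joints': array([-1.3321,  0.4778,  0.0224,  1.5565, -0.0115,  1.1093, -0.0831]), 'qvel': array([ 0.0009, -0.0016, -0.0007,  0.0009, -0.0002, -0.0013,  0.001 ]), 'tau': array([  0.0004, -59.6463,   1.608 , -28.1193,   0.0125,   0.0096,
         0.    ]), 'tcp_pos': array([0.2293, 0.6343, 0.2383]), 'orientation': array([-0.542 , -3.0943,  0.0029]), 'contact_force': array([-0.5318, -0.5444,  0.4835]), 'moment': array([-0.0408, -0.0036,  0.0141]), 'gripper_force': 0.0, 'grip_width': 0.08566622920560008} 0.008
scene [[619.1222   0.     319.537 ]
 [  0.     619.1222 237.2591]
 [  0.       0.       1.    ]] [[-0.311  -0.9503  0.0155]
 [-0.6337  0.1952 -0.7486]
 [ 0.7083 -0.2426 -0.6629]] [0.2121 0.3753 1.489 ]
top [[471.8285   0.     318.8727]
 [  0.     471.8285 242.8928]
 [  0.       0.       1.    ]] [[-0.0974 -0.9952 -0.0051]
 [-0.9712  0.0961 -0.2181]
 [ 0.2176 -0.0162 -0.9759]] [0.0939 0.5081 1.1028]
```

View pics/scene0.png

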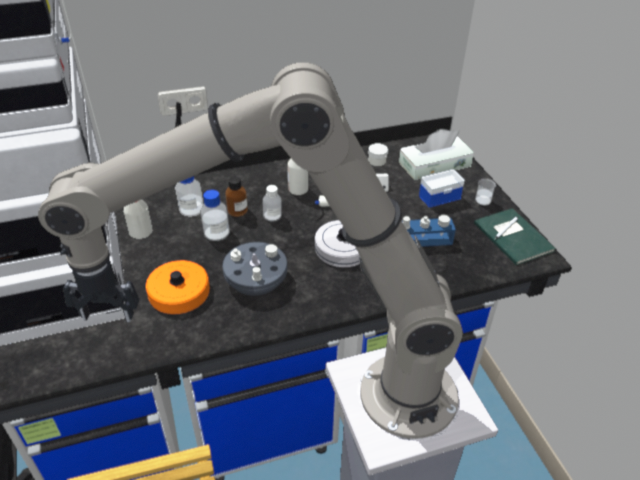

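View pics/top0.png

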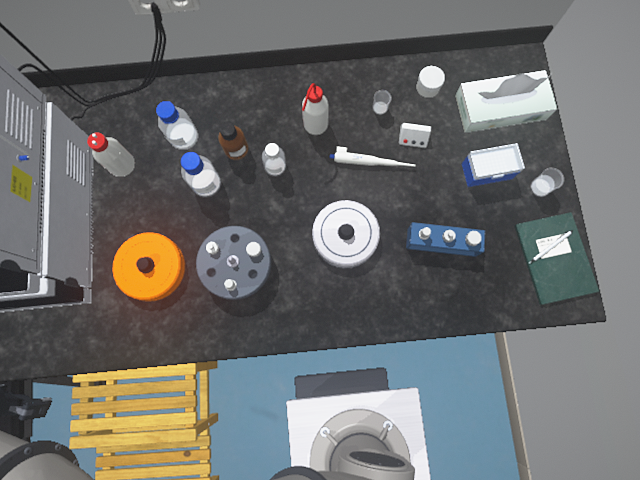

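The top view shows the rotor at about (233,262) and the rack at (447,238), with loose tubes at (425,232), (450,236) and (474,238). There are two lids: silver at (346,233) and orange at (148,265). The silver one with the black knob fits the description. I'll enlarge to confirm that and to read the caps.

```bash
python3 - <<'E'
import cv2,numpy as np
t=cv2.imread("pics/top0.png")
def c(x,y,w,h,s): return cv2.resize(t[y:y+h,x:x+w],None,fx=s,fy=s,interpolation=cv2.INTER_CUBIC)
a=c(190,217,90,90,4.4); b=c(305,190,90,90,4.4)[:, :]; d=c(400,212,100,50,5)
im=np.zeros((600,800,3),np.uint8); im[:345,:396]=a[:345]; im[:345,400:796]=b[:345]; im[348:598,:500]=d
s=cv2.imread("pics/scene0.png"); e=cv2.resize(s[208:254,398:458],None,fx=4.9,fy=4.9,interpolation=cv2.INTER_CUBIC)
im[350:350+e.shape[0],504:504+e.shape[1]]=e
cv2.imwrite("pics/crop1.png",im)
E
```

```text
(no output)
```

View pics/crop1.png

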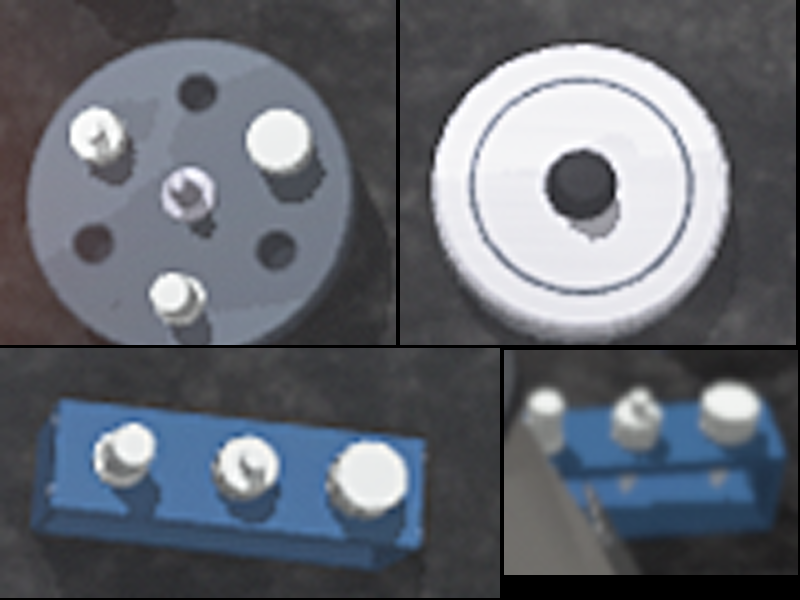

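Left to right, the rack holds tall (425,232), step (450,236) and wide (474,238). In the rotor, step is at (212,248), wide at (253,249) and tall at (230,284), with free bores at (235,238), (211,272) and (253,274). The lid I want is the silver one at (346,233), not the orange one at (148,265). Next I'll work out positions by matching silhouettes.

```bash
cat > vis.py <<'E'
import cv2,numpy as np
from scipy.optimize import least_squares
np.set_printoptions(precision=4,suppress=True)
S=8
def proj(f,X):
    c=np.asarray(X)@np.asarray(f["R"]).T+f["t"]; p=c@np.asarray(f["K"]).T; return p[:,:2]/p[:,2:]
def ring(x,y,z,d):
    a=np.linspace(0,2*np.pi,48,endpoint=False); return np.c_[x+d/2*np.cos(a),y+d/2*np.sin(a),np.full(48,z)]
# list of (z0,z1,diam) cylinders above origin
SH=dict(wide=[(0,.003,.027),(.003,.023,.033)],tall=[(0,.003,.027),(.003,.031,.020)],step=[(0,.019,.027),(.019,.031,.011)],
        lid=[(0,.042,.169)],hole=[(0,0,.021)],rotor=[(-.062,0,.180)])
def model(f,k,x,y,z,o,w):
    m=np.zeros((w*S,w*S),np.uint8)
    for a,b,d in SH[k]:
        p=np.r_[proj(f,ring(x,y,z+a,d)),proj(f,ring(x,y,z+b,d))]
        h=cv2.convexHull(((p-o+.5)*S).astype(np.float32)); cv2.fillConvexPoly(m,np.round(h).astype(np.int32),255)
    return m
def cen(m):
    M=cv2.moments(m,True); return np.array([M["m10"],M["m01"]])/M["m00"]/S, M["m00"]/S/S
def find(f,k,px,z,w=None,thr=None,dark=False):
    w=w or 24; o=np.round(np.array(px)-w/2).astype(int)
    g=f["color"][o[1]:o[1]+w,o[0]:o[0]+w].min(2)
    G=cv2.resize(g,(w*S,w*S),interpolation=cv2.INTER_CUBIC)
    if thr is None: thr=cv2.threshold(G,0,255,cv2.THRESH_OTSU)[0]
    m=((G<thr) if dark else (G>thr)).astype(np.uint8)
    n,l,st,cc=cv2.connectedComponentsWithStats(m)
    i=l[w*S//2,w*S//2]
    if i==0: i=1+np.argmax(st[1:,4])
    m=(l==i).astype(np.uint8); c,a=cen(m)
    # start: ray at z
    R,K,t=map(np.asarray,(f["R"],f["K"],f["t"])); d=R.T@np.linalg.solve(K,[*px,1]); C=-R.T@t; X=C+d*(z-C[2])/d[2]; p=X[:2]
    for _ in range(4):
        e=lambda q:cen(model(f,k,q[0],q[1],z,o,w))[0]
        b=e(p); J=np.c_[e(p+[.01,0])-b,e(p+[0,.01])-b]/.01; p=p+np.linalg.solve(J,c-b)
    M=model(f,k,p[0],p[1],z,o,w)>0
    return p,(M&(m>0)).sum()/(M|(m>0)).sum(),thr
E
python3 - <<'E'
from vis import *
from bench import optics
T=optics.grab_frame("top"); C=optics.grab_frame("scene")
def show(n,f,k,px,z,**kw):
    p,i,t=find(f,k,px,z,**kw); print(n,k,p,"IoU %.2f thr %d"%(i,t)); return p
for k,a,b in(("tall",(427,232),(407,223)),("step",(450,236),(425,223)),("wide",(475,238),(444,222))):
    p=show("loose top",T,k,a,.062); show("loose scn",C,k,b,.062)
from itertools import product
P={}
for k,a in(("step",(212,248)),("wide",(253,249)),("tall",(230,285))):
    P[k]=show("seat top",T,k,a,.062)
    show("seat scn",C,k,tuple(proj(C,[[*P[k],.075]])[0]),.062)
for k,a in(("step",(252,273)),("wide",(211,272)),("tall",(234.5,238))):
    h=show("hole",T,"hole",a,.062,w=16,dark=True); P["h"+k]=h
    show("hole scn",C,"hole",tuple(proj(C,[[*h,.062]])[0]),.062,w=12,dark=True); print("mid",(h+P[k])/2)
show("lid",T,"lid",(346,233),0,w=90)
# rotor fit
ks=["step","wide","tall"]; A=np.array([P[k] for k in ks]+[P["h"+k] for k in ks])
def res(v,q0=[0]):
    out=[]
    for k in ks:
        pass
    return out
c=A.mean(0); d=A-c; ang=np.degrees(np.arctan2(d[:,1],d[:,0])); print("centre",c,"r",np.hypot(*d.T),"ang",ang, ang%60)
E
```

```text
loose top tall [ 0.5136 -0.2145] IoU 0.68 thr 142
loose scn tall [ 0.5133 -0.2162] IoU 0.72 thr 115
loose top step [ 0.5008 -0.2726] IoU 0.76 thr 145
loose scn step [ 0.4982 -0.27  ] IoU 0.93 thr 111
loose top wide [ 0.4882 -0.3297] IoU 0.83 thr 148
loose scn wide [ 0.4867 -0.3272] IoU 0.88 thr 121
seat top step [0.5279 0.3047] IoU 0.77 thr 175
seat scn step [0.5186 0.3017] IoU 0.31 thr 97
seat top wide [0.5133 0.2041] IoU 0.87 thr 172
seat scn wide [0.517  0.2013] IoU 0.63 thr 154
seat top tall [0.4359 0.2669] IoU 0.61 thr 170
seat scn tall [0.4465 0.2618] IoU 0.35 thr 156
hole hole [0.4543 0.2111] IoU 0.93 thr 91
hole scn hole [0.4499 0.2111] IoU 0.96 thr 82
mid [0.4911 0.2579]
hole hole [0.4679 0.3105] IoU 0.92 thr 96
hole scn hole [0.4633 0.3103] IoU 0.91 thr 90
mid [0.4906 0.2573]
hole hole [0.5471 0.2488] IoU 0.93 thr 98
hole scn hole [0.5422 0.2489] IoU 0.88 thr 93
mid [0.4915 0.2578]
lid lid [ 0.5439 -0.0261] IoU 0.84 thr 152
centre [0.4911 0.2577] r [0.0597 0.058  0.0559 0.0593 0.0577 0.0567] ang [  51.9503  -67.4636  170.5324 -128.2637  113.6908   -9.0163] [51.9503 52.5364 50.5324 51.7363 53.6908 50.9837]
```

```bash
cat > go.py <<'E'
import sys,numpy as np
from scipy.spatial.transform import Rotation as Ro
from bench import r
np.set_printoptions(precision=3,suppress=True)
def go(*pts):
    o=r.get_obs(); R=Ro.from_rotvec(o["orientation"]).as_matrix()
    print("t %.1f"%o["clock"],"tcp",o["tcp_pos"],"yaw_y %.1f"%np.degrees(np.arctan2(R[1,1],R[0,1])),"tilt",R[:,2],"w %.4f F"%o["grip_width"],o["contact_force"],"gf %.0f"%o["gripper_force"])
    for p in pts: print(p,"->",np.array2string(R.T@(np.array(p)-o["tcp_pos"])/.025,separator=","))
if __name__=="__main__": go(*[eval(a) for a in sys.argv[1:]])
E
python3 go.py "(.55,.30,.24)" "(.52,0,.24)" "(.4875,-.3285,.20)"
python3 - <<'E'
from vis import *
for n,ps in(("top",((427,232),(450,236),(475,238))),("scene",((407,223),(425,223),(444,222)))):
    from bench import optics
    f=optics.grab_frame(n); g=dict(f); g["color"]=np.repeat(f["color"][:,:,2:],3,2)
    for k,p in zip(("tall","step","wide"),ps): print(n,k,*find(g,k,p,.062))
    for k,p in (("step",(.527,.303)),("wide",(.511,.204)),("tall",(.433,.265))):
        for th in(150,180): print(n,"seat",k,*find(f,k,tuple(proj(f,[[*p,.078]])[0]),.062,thr=th))
E
```

```text
t 0.2 tcp [0.229 0.635 0.239] yaw_y 70.1 tilt [-0.    -0.001 -1.   ] w 0.0854 F [ 0.909  0.221 -0.087] gf 0
(0.55, 0.3, 0.24) -> [-16.612, -8.224, -0.042]
(0.52, 0, 0.24) -> [-19.561,-19.918, -0.029]
(0.4875, -0.3285, 0.2) -> [-22.805,-32.716,  1.585]
top tall [ 0.5137 -0.2145] 0.6731670254527036 143.0
top step [ 0.5008 -0.2726] 0.7586039158457983 145.0
top wide [ 0.4882 -0.3297] 0.8316176470588236 148.0
top seat step [0.5273 0.3043] 0.8605572904155657 150
top seat step [0.5282 0.3048] 0.7323996033713436 180
top seat wide [0.5133 0.2041] 0.9003310681303363 150
top seat wide [0.5133 0.2041] 0.8578671173174419 180
top seat tall [0.4353 0.2667] 0.6601349597716065 150
top seat tall [0.436 0.267] 0.5756358768406962 180
scene tall [ 0.5133 -0.2162] 0.7192271735743222 116.0
scene step [ 0.4983 -0.2701] 0.9232005141388174 112.0
scene wide [ 0.4867 -0.3273] 0.8805253851982824 121.0
scene seat step [0.5278 0.3024] 0.7741023466214306 150
scene seat step [0.5308 0.3016] 0.5627512282268871 180
scene seat wide [0.5169 0.2013] 0.639698320191978 150
scene seat wide [0.5173 0.2012] 0.5471349353049908 180
scene seat tall [0.4463 0.2619] 0.3778309185539457 150
scene seat tall [0.4466 0.2617] 0.2853087295954578 180
```

```bash
python3 -m creep '{"rows":[[-8,-4,0,0,0,-0.9,45],[-16.6,-8.2,0,0,0,-0.9,45],[-16.6,-8.2,0,0,0,-0.9,45],[-16.6,-8.2,0,0,0,-0.9,45],[-16.6,-8.2,0,0,0,-0.9,45],[-16.6,-8.2,0,0,0,-0.9,45],[-16.6,-8.2,0,0,0,-0.9,45],[-18,-14,0,0,0,-0.9,45],[-19.5,-20,0,0,0,-0.9,45],[-19.5,-20,0,0,0,-0.9,45]]}'
python3 go.py "(.52,0,.24)" "(.4875,-.3285,.17)"
```

```text
clock: 1.55
tcp_pos: [0.5255, 0.1299, 0.2394]
orientation: [0.347, 3.122, 0.0]
contact_force: [0.4, -0.5, 0.8]
grip_width: 0.0449
gripper_force: 0.0
t 1.6 tcp [0.526 0.13  0.239] yaw_y 77.3 tilt [ 0.  0. -1.] w 0.0449 F [ 0.416 -0.51   0.836] gf 0
(0.52, 0, 0.24) -> [-0.925,-5.117,-0.026]
(0.4875, -0.3285, 0.17) -> [ -2.542,-18.222,  2.772]
```

```bash
python3 -m creep '{"rows":[[-0.9,-5,0,0,0,0,45],[-0.9,-5,0,0,0,0,45],[-2.5,-18.2,0,0,0,0,45],[-2.5,-18.2,0,0,0,0,45],[-2.5,-18.2,0,0,0,0,45],[-2.5,-18.2,0,0,0,0,45],[-2.5,-18.2,0,0,0,0,45],[-2.5,-18.2,1,0,0,0,45],[-2.5,-18.2,2,0,0,0,45],[-2.5,-18.2,2,0,0,0,45]]}'
python3 - <<'E'
from vis import *
from go import go
from bench import optics
go((.4875,-.3285,.12),(.4875,-.3285,.076))
T=optics.grab_frame("top");C=optics.grab_frame("scene")
print(find(T,"lid",(346,233),0,w=90,thr=110), find(C,"lid",tuple(proj(C,[[.5439,-.0261,.02]])[0]),0,w=80))
def z(f,p,w,s):
    u=proj(f,[p])[0].astype(int); return cv2.resize(f["color"][u[1]-w:u[1]+w,u[0]-w:u[0]+w],(s,s),interpolation=cv2.INTER_CUBIC)
p=(.49,-.31,.11)
cv2.imwrite("pics/a1.png",np.hstack([z(T,p,50,400),z(C,p,50,400)]))
E
```

```text
clock: 2.8
tcp_pos: [0.4856, -0.325, 0.1876]
orientation: [-0.347, -3.119, -0.002]
contact_force: [0.2, 0.0, -0.4]
grip_width: 0.0451
gripper_force: 0.0
t 2.8 tcp [ 0.486 -0.325  0.188] yaw_y 77.3 tilt [-0.004  0.002 -1.   ] w 0.0451 F [ 0.21   0.047 -0.382] gf 0
(0.4875, -0.3285, 0.12) -> [-0.114,-0.121, 2.703]
(0.4875, -0.3285, 0.076) -> [-0.121,-0.123, 4.463]
(array([ 0.541, -0.026]), np.float64(0.9246010235309684), 110) (array([ 0.55 , -0.027]), np.float64(0.7508071988095573), 145.0)
```

View pics/a1.png

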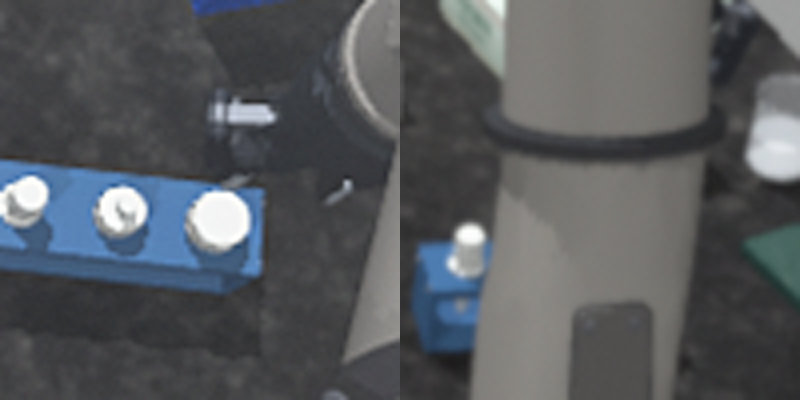

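```bash
python3 -m creep '{"rows":[[-0.1,-0.1,1.5,0,0,0,45],[-0.1,-0.1,2.6,0,0,0,45],[-0.1,-0.1,3.2,0,0,0,45],[-0.1,-0.1,3.6,0,0,0,45],[-0.1,-0.1,4.0,0,0,0,45],[-0.1,-0.1,4.2,0,0,0,45],[-0.1,-0.1,4.4,0,0,0,45],[-0.1,-0.1,4.4,0,0,0,45]]}'
python3 go.py "(.4875,-.3285,.076)"
```

```text
clock: 3.9
tcp_pos: [0.4887, -0.3286, 0.0791]
orientation: [-0.347, -3.122, -0.0]
contact_force: [-0.1, 0.7, -0.6]
grip_width: 0.0453
gripper_force: 0.0
t 3.9 tcp [ 0.489 -0.329  0.079] yaw_y 77.3 tilt [-0.  0. -1.] w 0.0453 F [-0.077  0.72  -0.551] gf 0
(0.4875, -0.3285, 0.076) -> [ 0.046,-0.006, 0.126]
```

```bash
python3 -m creep '{"rows":[[0,0,0.15,0,0,0,45],[0,0,0.15,0,0,0,30],[0,0,0.15,0,0,0,28],[0,0,0.15,0,0,0,28],[0,0,0.15,0,0,0,28],[0,0,0.15,0,0,0,28],[0,0,0.15,0,0,0,28]]}' 40; python3 go.py
```

```text
clock: 4.78
tcp_pos: [0.4888, -0.3287, 0.0756]
orientation: [0.347, 3.122, -0.0]
contact_force: [0.4, -0.4, 1.8]
grip_width: 0.0312
gripper_force: 39.6
t 4.8 tcp [ 0.489 -0.329  0.076] yaw_y 77.3 tilt [ 0. -0. -1.] w 0.0312 F [ 0.422 -0.426  1.801] gf 40
```

```bash
python3 -m creep '{"rows":[[0,0,-1,0,0,0,28],[0,0,-3,0,0,0,28],[0,0,-4.6,0,0,0,28],[0,0,-4.6,0,0,0,28]]}'; python3 go.py "(.52,0,.19)" "(.468,.311,.19)"
```

```text
clock: 5.28
tcp_pos: [0.4904, -0.3299, 0.1938]
orientation: [0.346, 3.116, -0.003]
contact_force: [-0.1, -1.1, -0.7]
grip_width: 0.0311
gripper_force: 39.7
t 5.3 tcp [ 0.49  -0.33   0.194] yaw_y 77.3 tilt [ 0.006 -0.003 -1.   ] w 0.0311 F [-0.101 -1.067 -0.69 ] gf 40
(0.52, 0, 0.19) -> [ 1.743,13.134, 0.125]
(0.468, 0.311, 0.19) -> [ 6.504,24.813, 0.081]
```

```bash
python3 -m creep '{"rows":[[0.9,6.5,0,0,0,0,28],[1.7,13,0,0,0,0,28],[1.7,13,0,0,0,0,28],[1.7,13,0,0,0,0,28],[1.7,13,0,0,0,0,28],[1.7,13,0,0,0,0,28],[6.5,24.8,0,0,0,0,28],[6.5,24.8,0,0,0,0,28],[6.5,24.8,0,0,0,0,28],[6.5,24.8,0,0,0,0,28]]}'; python3 go.py "(.468,.311,.19)"
```

```text
clock: 6.52
tcp_pos: [0.477, 0.2449, 0.1898]
orientation: [-0.349, -3.122, 0.002]
contact_force: [1.3, -0.2, -0.6]
grip_width: 0.0311
gripper_force: 39.8
t 6.5 tcp [0.477 0.245 0.19 ] yaw_y 77.2 tilt [-0.001 -0.001 -1.   ] w 0.0311 F [ 1.318 -0.171 -0.555] gf 40
(0.468, 0.311, 0.19) -> [ 0.934, 2.498,-0.009]
```

```bash
python3 -m creep '{"rows":[[0.9,2.5,0,0,0,0,28],[0.9,2.5,0,0,0,0,28],[0.9,2.5,1.2,0,0,0,28],[0.9,2.5,2.3,0,0,0,28],[0.9,2.5,2.3,0,0,0,28],[0.9,2.5,2.3,0,0,0,28]]}'; python3 - <<'E'
from vis import *
from go import go
from bench import optics
go((.468,.311,.076))
T=optics.grab_frame("top");C=optics.grab_frame("scene")
def z(f,p,w,s):
    u=proj(f,[p])[0].astype(int); return cv2.resize(f["color"][u[1]-w:u[1]+w,u[0]-w:u[0]+w],(s,s),interpolation=cv2.INTER_CUBIC)
p=(.48,.28,.08)
cv2.imwrite("pics/a2.png",np.hstack([z(T,p,40,400),z(C,p,40,400)]))
E
```

```text
clock: 7.28
tcp_pos: [0.4699, 0.3095, 0.1336]
orientation: [0.349, 3.122, -0.0]
contact_force: [0.3, 0.3, -0.3]
grip_width: 0.0309
gripper_force: 39.9
t 7.3 tcp [0.47  0.31  0.134] yaw_y 77.3 tilt [ 0. -0. -1.] w 0.0309 F [ 0.325  0.275 -0.306] gf 40
(0.468, 0.311, 0.076) -> [0.089,0.041,2.303]
```

View pics/a2.png

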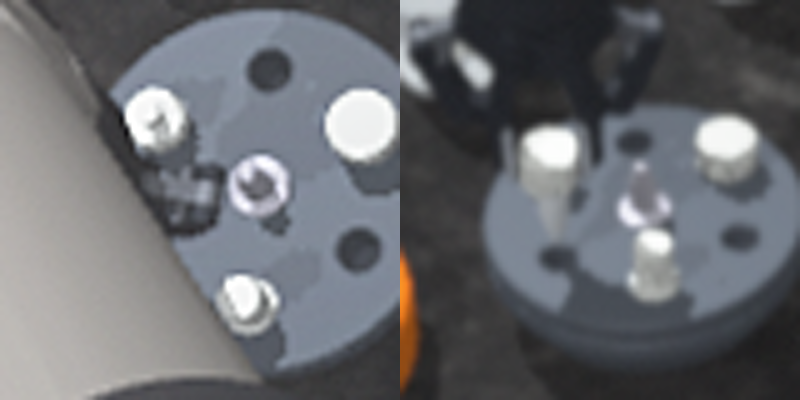

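```bash
python3 - <<'E'
from vis import *
from bench import optics
C=optics.grab_frame("scene")
px=tuple(proj(C,[[.470,.3095,.1336]])[0]); print(px)
SH["cap"]=[(.003,.023,.033)]
g=dict(C)
for th in (None,130,160): print(find(C,"cap",px,.1206,w=24,thr=th))
u=np.array(px).astype(int); print(C["color"][u[1]-6:u[1]+26:1,u[0]-10:u[0]+11,1])
E
```

```text
(np.float64(235.12387768421266), np.float64(251.39502775870983))
(array([0.4564, 0.3122]), np.float64(0.5336648376771833), 109.0)
(array([0.4621, 0.311 ]), np.float64(0.7637596730719068), 130)
(array([0.4724, 0.3082]), np.float64(0.603629614353475), 160)
[[ 38  40  43  38  36  37  43  53  60  69  77  74  73  80  87  94  92  67
   47  38  51]
 [ 41  56  64  52  39  44  72 109 124 146 164 159 157 154 141 126 122  97
   67  42  59]
 [ 49  78  94  70  47  71 133 188 207 224 235 235 235 230 213 171 130 113
   83  50  57]
 [ 51  86 107  82  62 116 196 236 243 246 250 251 251 251 248 227 150 116
   88  53  55]
 [ 50  87 110  90  84 148 221 244 249 251 252 253 253 253 252 245 172 118
   93  56  52]
 [ 49  85 110  95  98 149 202 242 250 252 253 253 253 253 253 248 178 121
   99  59  55]
 [ 47  80 110 100 109 149 189 232 246 252 253 253 253 253 252 245 176 124
  104  63  55]
 [ 46  75 111 107 114 156 185 206 225 246 252 253 252 252 249 230 154 122
  106  67  58]
 [ 44  71 111 113 117 160 182 189 197 222 242 246 247 246 232 187 127 121
  114  80  76]
 [ 51  77 111 118 112 150 170 179 183 192 20
[... 1303 characters left out ...]
6 136 135 134 135 135 133 130 126 123 116 115 119 122 120 123
  127 130 132]
 [134 136 136 135 135 135 135 133 127 114 100  89  88  90  95 102 114 127
  132 133 134]
 [132 136 136 135 136 135 135 132 116  91  71  65  67  70  73  83 105 127
  132 133 134]
 [126 135 136 136 136 136 135 130 112  79  62  57  61  65  69  76 100 124
  132 132 133]
 [116 131 136 136 136 136 136 132 116  86  66  59  60  65  68  79 102 124
  131 133 133]
 [104 123 134 136 136 136 136 134 126 107  87  75  72  75  73  82  99 113
  120 128 133]
 [ 91 109 126 134 137 137 137 135 133 128 116 104 100 100  85  79  85  88
   97 116 128]
 [ 81  90 111 127 134 136 137 136 136 134 131 129 128 123 102  83  79  77
   80  94 111]]
```

```bash
python3 - <<'E'
from vis import *
from bench import optics
C=optics.grab_frame("scene")
for n,X in(("tip",(.470,.3095,.0756)),("captop",(.470,.3095,.1436)),("hole",(.4679,.3105,.062)),("hole_scn",(.4633,.3103,.062)),("dx10",(.4779,.3105,.062)),("dy10",(.4679,.3205,.062))): print(n,proj(C,[X])[0])
E
```

```text
tip [236.7084 266.9171]
captop [234.8432 248.6458]
hole [236.8779 271.0435]
hole_scn [237.3119 272.1542]
dx10 [236.0948 268.6108]
dy10 [233.3025 271.8019]
```

```bash
python3 -m creep '{"rows":[[0.07,0.03,0.4,0,0,0,28],[0.07,0.03,0.8,0,0,0,28],[0.07,0.03,1.2,0,0,0,28],[0.07,0.03,1.5,0,0,0,28],[0.07,0.03,1.7,0,0,0,28],[0.07,0.03,1.7,0,0,0,28]]}'; python3 go.py "(.468,.311,.0756)"
```

```text
clock: 8.22
tcp_pos: [0.4678, 0.3111, 0.0901]
orientation: [-0.347, -3.122, 0.001]
contact_force: [1.4, -1.4, -1.6]
grip_width: 0.0309
gripper_force: 39.8
t 8.2 tcp [0.468 0.311 0.09 ] yaw_y 77.3 tilt [-0.    -0.001 -1.   ] w 0.0309 F [ 1.447 -1.371 -1.634] gf 40
(0.468, 0.311, 0.0756) -> [-0.007,-0.   , 0.581]
```

```bash
python3 -m creep '{"rows":[[0,0,0.3,0,0,0,28],[0,0,0.5,0,0,0,28],[0,0,0.6,0,0,0,28],[0,0,0.6,0,0,0,28]]}'; python3 go.py
```

```text
clock: 8.72
tcp_pos: [0.4681, 0.3111, 0.0756]
orientation: [0.347, 3.122, -0.0]
contact_force: [3.1, -2.9, 1.5]
grip_width: 0.0313
gripper_force: 40.1
t 8.7 tcp [0.468 0.311 0.076] yaw_y 77.3 tilt [ 0.001 -0.    -1.   ] w 0.0313 F [ 3.062 -2.945  1.474] gf 40
```

```bash
python3 -m creep '{"rows":[[0,0,0.06,0,0,0,28],[0,0,0.06,0,0,0,28]]}'; python3 -m creep '{"rows":[[0,0,-0.06,0,0,0,43],[0,0,-0.06,0,0,0,43],[0,0,-0.06,0,0,0,43],[0,0,-0.06,0,0,0,43],[0,0,-1,0,0,0,43],[0,0,-2.5,0,0,0,43],[0,0,-4,0,0,0,43],[0,0,-4,0,0,0,43]]}'; python3 - <<'E'
from vis import *
from go import go
from bench import optics
go((.52,0,.18),(.501,-.2715,.17))
C=optics.grab_frame("scene")
for th in(None,150): print(find(C,"wide",tuple(proj(C,[[.464,.3105,.075]])[0]),.062,thr=th))
E
```

```text
clock: 8.98
tcp_pos: [0.4683, 0.3111, 0.0755]
orientation: [0.348, 3.122, 0.001]
contact_force: [-0.4, -5.0, 15.3]
grip_width: 0.0312
gripper_force: 41.3
clock: 9.98
tcp_pos: [0.4693, 0.3126, 0.1769]
orientation: [0.347, 3.119, 0.007]
contact_force: [0.7, -0.7, -0.7]
grip_width: 0.043
gripper_force: 0.0
t 10.0 tcp [0.469 0.313 0.177] yaw_y 77.3 tilt [ 0.004  0.004 -1.   ] w 0.0430 F [ 0.713 -0.707 -0.686] gf 0
(0.52, 0, 0.18) -> [ -4.726,-11.753, -0.164]
(0.501, -0.2715, 0.17) -> [ -6.367,-22.516,  0.19 ]
(array([0.471, 0.311]), np.float64(0.6638681918354497), 177.0)
(array([0.468, 0.312]), np.float64(0.7914406268836649), 150)
```

```bash
python3 -m creep '{"rows":[[-2.3,-5.8,0,0,0,0,42],[-4.7,-11.7,0,0,0,0,42],[-4.7,-11.7,0,0,0,0,42],[-4.7,-11.7,0,0,0,0,42],[-4.7,-11.7,0,0,0,0,42],[-6.4,-22.5,0,0,0,0,42],[-6.4,-22.5,0,0,0,0,42],[-6.4,-22.5,0,0,0,0,42],[-6.4,-22.5,0,0,0,0,42],[-6.4,-22.5,0,0,0,0,42]]}'; python3 go.py "(.5005,-.272,.17)"
```

```text
clock: 11.28
tcp_pos: [0.4981, -0.2767, 0.1727]
orientation: [-0.355, -3.119, 0.002]
contact_force: [0.4, 0.4, -0.0]
grip_width: 0.0416
gripper_force: 0.0
t 11.3 tcp [ 0.498 -0.277  0.173] yaw_y 77.0 tilt [-0.003 -0.001 -1.   ] w 0.0416 F [ 0.374  0.365 -0.045] gf 0
(0.5005, -0.272, 0.17) -> [-0.051, 0.203, 0.106]
```

```bash
python3 -m creep '{"rows":[[0,0,0,0,0,0,42],[0,0,0,0,0,0,42]]}'; python3 go.py "(.5005,-.272,.076)"
```

```text
clock: 11.52
tcp_pos: [0.5001, -0.2709, 0.1729]
orientation: [-0.344, -3.121, -0.002]
contact_force: [-0.2, 0.3, 0.5]
grip_width: 0.0417
gripper_force: 0.0
t 11.5 tcp [ 0.5   -0.271  0.173] yaw_y 77.4 tilt [-0.002  0.001 -1.   ] w 0.0417 F [-0.171  0.286  0.484] gf 0
(0.5005, -0.272, 0.076) -> [-0.033,-0.043, 3.875]
```

```bash
python3 -m creep '{"rows":[[0,0,1.5,0,0,0,42],[0,0,2.6,0,0,0,42],[0,0,3.3,0,0,0,42],[0,0,3.7,0,0,0,42],[0,0,3.95,0,0,0,42],[0,0,3.95,0,0,0,42],[0,0,3.95,0,0,0,42]]}'; python3 -m creep '{"rows":[[0,0,0,0,0,0,24],[0,0,0,0,0,0,22],[0,0,0,0,0,0,22],[0,0,0,0,0,0,22],[0,0,0,0,0,0,22],[0,0,0,0,0,0,22]]}' 40; python3 go.py
```

```text
clock: 12.4
tcp_pos: [0.5008, -0.2728, 0.0759]
orientation: [0.347, 3.121, -0.0]
contact_force: [-0.3, 0.1, -0.1]
grip_width: 0.042
gripper_force: 0.0
clock: 13.15
tcp_pos: [0.5008, -0.2726, 0.076]
orientation: [0.347, 3.121, 0.0]
contact_force: [-0.9, 2.1, 5.9]
grip_width: 0.0238
gripper_force: 39.0
t 13.2 tcp [ 0.501 -0.273  0.076] yaw_y 77.3 tilt [ 0.001 -0.    -1.   ] w 0.0238 F [-0.946  2.139  5.895] gf 39
```

```bash
python3 -m creep '{"rows":[[0,0,-1,0,0,0,22],[0,0,-3,0,0,0,22],[0,0,-4.6,0,0,0,22],[0,0,-4.6,0,0,0,22]]}'; python3 go.py "(.454,.211,.19)"
```

```text
clock: 13.65
tcp_pos: [0.5022, -0.2736, 0.1936]
orientation: [0.346, 3.116, -0.002]
contact_force: [0.5, 0.5, 0.2]
grip_width: 0.0238
gripper_force: 39.4
t 13.7 tcp [ 0.502 -0.274  0.194] yaw_y 77.3 tilt [ 0.006 -0.002 -1.   ] w 0.0238 F [0.547 0.518 0.238] gf 39
(0.454, 0.211, 0.19) -> [ 6.14 ,18.489, 0.089]
```

```bash
python3 -m creep '{"rows":[[3,9,0,0,0,0,22],[6.1,18.5,0,0,0,0,22],[6.1,18.5,0,0,0,0,22],[6.1,18.5,0,0,0,0,22],[6.1,18.5,0,0,0,0,22],[6.1,18.5,0,0,0,0,22],[6.1,18.5,0,0,0,0,22],[6.1,18.5,0,0,0,0,22],[6.1,18.5,0,0,0,0,22],[6.1,18.5,0,0,0,0,22]]}';  python3 -m creep '{"rows":[[0,0,0,0,0,0,22],[0,0,0,0,0,0,22]]}';python3 go.py "(.454,.211,.13)"
```

```text
clock: 14.9
tcp_pos: [0.4525, 0.2112, 0.1893]
orientation: [-0.347, -3.121, 0.003]
contact_force: [1.0, 0.1, -0.5]
grip_width: 0.024
gripper_force: 39.5
clock: 15.15
tcp_pos: [0.4532, 0.2109, 0.1902]
orientation: [-0.35, -3.122, 0.0]
contact_force: [-0.3, -0.3, -1.1]
grip_width: 0.024
gripper_force: 39.5
t 15.2 tcp [0.453 0.211 0.19 ] yaw_y 77.2 tilt [-0. -0. -1.] w 0.0240 F [-0.337 -0.273 -1.141] gf 39
(0.454, 0.211, 0.13) -> [-0.028, 0.013, 2.408]
```

```bash
python3 -m creep '{"rows":[[-0.03,0,1.2,0,0,0,22],[-0.03,0,2.3,0,0,0,22],[-0.03,0,2.3,0,0,0,22],[-0.03,0,2.3,0,0,0,22]]}'; python3 - <<'E'
from vis import *
from go import go
from bench import optics
go((.454,.211,.076))
T=optics.grab_frame("top");C=optics.grab_frame("scene")
def z(f,p,w,s):
    u=proj(f,[p])[0].astype(int); return cv2.resize(f["color"][u[1]-w:u[1]+w,u[0]-w:u[0]+w],(s,s),interpolation=cv2.INTER_CUBIC)
p=(.48,.25,.08)
cv2.imwrite("pics/a3.png",np.hstack([z(T,p,40,400),z(C,p,40,400)]))
E
```

```text
clock: 15.65
tcp_pos: [0.4544, 0.2119, 0.1337]
orientation: [0.348, 3.121, 0.001]
contact_force: [0.2, 0.7, 0.3]
grip_width: 0.0242
gripper_force: 39.5
t 15.7 tcp [0.454 0.212 0.134] yaw_y 77.3 tilt [ 0.001  0.    -1.   ] w 0.0242 F [0.229 0.732 0.27 ] gf 39
(0.454, 0.211, 0.076) -> [ 0.01 ,-0.04 , 2.306]
```

View pics/a3.png

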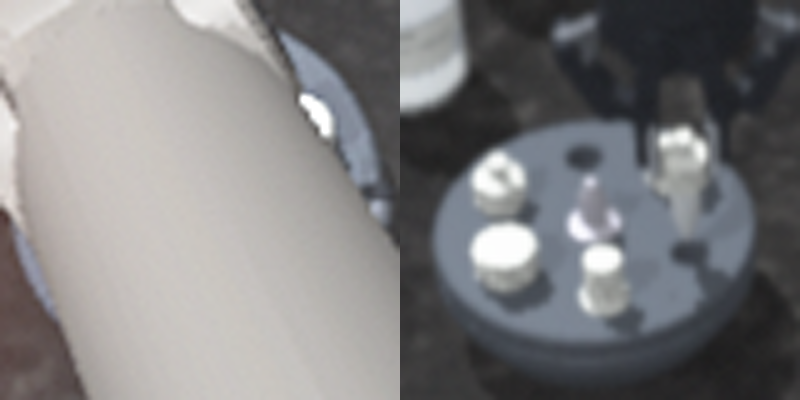

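The wide tube sits flat in its bore at crop (505,255). The step tube's tip at (685,238) is over its bore at (690,252).

```bash
python3 -m creep '{"rows":[[0,-0.03,0.4,0,0,0,22],[0,-0.03,0.8,0,0,0,22],[0,-0.03,1.2,0,0,0,22],[0,-0.03,1.5,0,0,0,22],[0,-0.03,1.7,0,0,0,22],[0,-0.03,1.7,0,0,0,22]]}'; python3 go.py "(.454,.211,.076)"
```

```text
clock: 16.5
tcp_pos: [0.4538, 0.2112, 0.0899]
orientation: [-0.347, -3.122, 0.0]
contact_force: [1.4, -1.2, -0.9]
grip_width: 0.0241
gripper_force: 39.4
t 16.5 tcp [0.454 0.211 0.09 ] yaw_y 77.3 tilt [-0. -0. -1.] w 0.0241 F [ 1.42  -1.212 -0.948] gf 39
(0.454, 0.211, 0.076) -> [-0.011,-0.006, 0.557]
```

```bash
python3 -m creep '{"rows":[[-0.02,-0.02,0.3,0,0,0,22],[-0.02,-0.02,0.5,0,0,0,22],[-0.02,-0.02,0.6,0,0,0,22],[-0.02,-0.02,0.65,0,0,0,22],[-0.02,-0.02,0.65,0,0,0,22]]}'; python3 go.py
```

```text
clock: 17.12
tcp_pos: [0.4544, 0.2107, 0.0758]
orientation: [0.347, 3.122, 0.001]
contact_force: [-4.0, -4.5, 22.9]
grip_width: 0.0236
gripper_force: 41.8
t 17.1 tcp [0.454 0.211 0.076] yaw_y 77.3 tilt [ 0.     0.001 -1.   ] w 0.0236 F [-3.999 -4.451 22.908] gf 42
```

Seated, with 23 N upward at the expected height. Now I'll release and fetch the tall one.

```bash
python3 -m creep '{"rows":[[0,0,-0.08,0,0,0,38],[0,0,-0.08,0,0,0,38],[0,0,-0.08,0,0,0,38],[0,0,-0.08,0,0,0,38],[0,0,-1,0,0,0,38],[0,0,-2.5,0,0,0,38],[0,0,-4,0,0,0,38],[0,0,-4,0,0,0,38]]}'; python3 go.py "(.513,-.2155,.17)"
```

```text
clock: 18.12
tcp_pos: [0.4556, 0.2116, 0.1766]
orientation: [0.346, 3.118, 0.006]
contact_force: [-0.0, 1.0, -0.4]
grip_width: 0.0382
gripper_force: 0.0
t 18.1 tcp [0.456 0.212 0.177] yaw_y 77.3 tilt [ 0.005  0.003 -1.   ] w 0.0382 F [-0.031  1.048 -0.373] gf 0
(0.513, -0.2155, 0.17) -> [ -5.988,-16.166,  0.22 ]
```

```bash
python3 -m creep '{"rows":[[-3,-8,0,0,0,0,38],[-6,-16.2,0,0,0,0,38],[-6,-16.2,0,0,0,0,38],[-6,-16.2,0,0,0,0,38],[-6,-16.2,0,0,0,0,38],[-6,-16.2,0,0,0,0,38],[-6,-16.2,0,0,0,0,38],[-6,-16.2,0,0,0,0,38],[-6,-16.2,0,0,0,0,38],[-6,-16.2,0,0,0,0,38]]}';  python3 -m creep '{"rows":[[0,0,0,0,0,0,38],[0,0,0,0,0,0,38]]}';python3 go.py "(.513,-.2158,.076)"
```

```text
clock: 19.38
tcp_pos: [0.5114, -0.2155, 0.1734]
orientation: [-0.343, -3.122, -0.001]
contact_force: [-0.7, -0.3, 0.8]
grip_width: 0.038
gripper_force: 0.0
clock: 19.62
tcp_pos: [0.5117, -0.2166, 0.1741]
orientation: [0.345, 3.123, 0.0]
contact_force: [-0.6, 0.1, -0.3]
grip_width: 0.0378
gripper_force: 0.0
t 19.6 tcp [ 0.512 -0.217  0.174] yaw_y 77.4 tilt [ 0.  0. -1.] w 0.0378 F [-0.583  0.1   -0.305] gf 0
(0.513, -0.2158, 0.076) -> [-0.045, 0.04 , 3.923]
```

```bash
python3 -m creep '{"rows":[[-0.04,0.04,1.5,0,0,0,38],[-0.04,0.04,2.6,0,0,0,38],[-0.04,0.04,3.3,0,0,0,38],[-0.04,0.04,3.6,0,0,0,38],[-0.04,0.04,3.8,0,0,0,38],[-0.04,0.04,3.8,0,0,0,38],[-0.04,0.04,3.8,0,0,0,38]]}'; python3 -m creep '{"rows":[[0,0,0,0,0,0,18],[0,0,0,0,0,0,15],[0,0,0,0,0,0,15],[0,0,0,0,0,0,15],[0,0,0,0,0,0,15],[0,0,0,0,0,0,15]]}' 40; python3 go.py
```

```text
clock: 20.5
tcp_pos: [0.5132, -0.2168, 0.0797]
orientation: [0.346, 3.121, -0.0]
contact_force: [0.7, -0.0, 0.4]
grip_width: 0.0381
gripper_force: 0.0
clock: 21.25
tcp_pos: [0.5132, -0.2163, 0.0796]
orientation: [0.346, 3.122, 0.001]
contact_force: [-0.9, 2.4, 6.5]
grip_width: 0.0179
gripper_force: 39.1
t 21.2 tcp [ 0.513 -0.216  0.08 ] yaw_y 77.3 tilt [ 0.001  0.    -1.   ] w 0.0179 F [-0.934  2.43   6.533] gf 39
```

```bash
python3 -m creep '{"rows":[[0,0,-1,0,0,0,15],[0,0,-3,0,0,0,15],[0,0,-4.6,0,0,0,15],[0,0,-4.6,0,0,0,15]]}'; python3 go.py "(.5475,.248,.195)"
```

```text
clock: 21.75
tcp_pos: [0.5145, -0.2176, 0.1971]
orientation: [0.347, 3.116, -0.002]
contact_force: [0.3, -0.1, -0.9]
grip_width: 0.0182
gripper_force: 39.4
t 21.8 tcp [ 0.515 -0.218  0.197] yaw_y 77.3 tilt [ 0.006 -0.002 -1.   ] w 0.0182 F [ 0.333 -0.054 -0.908] gf 39
(0.5475, 0.248, 0.195) -> [ 2.806,18.46 , 0.062]
```

```bash
python3 -m creep '{"rows":[[1.4,9,0,0,0,0,15],[2.8,18.5,0,0,0,0,15],[2.8,18.5,0,0,0,0,15],[2.8,18.5,0,0,0,0,15],[2.8,18.5,0,0,0,0,15],[2.8,18.5,0,0,0,0,15],[2.8,18.5,0,0,0,0,15],[2.8,18.5,0,0,0,0,15],[2.8,18.5,0,0,0,0,15],[2.8,18.5,0,0,0,0,15]]}';  python3 -m creep '{"rows":[[0,0,0,0,0,0,15],[0,0,0.5,0,0,0,15],[0,0,0.5,0,0,0,15]]}';python3 go.py "(.5475,.248,.138)"
```

```text
clock: 23.0
tcp_pos: [0.5455, 0.2483, 0.1929]
orientation: [-0.348, -3.121, 0.003]
contact_force: [0.3, -1.1, -0.7]
grip_width: 0.0184
gripper_force: 39.4
clock: 23.38
tcp_pos: [0.545, 0.249, 0.1802]
orientation: [-0.348, -3.12, 0.002]
contact_force: [0.3, 0.7, -0.8]
grip_width: 0.0182
gripper_force: 39.4
t 23.4 tcp [0.545 0.249 0.18 ] yaw_y 77.3 tilt [-0.002 -0.001 -1.   ] w 0.0182 F [ 0.304  0.74  -0.795] gf 39
(0.5475, 0.248, 0.138) -> [-0.108,-0.014, 1.686]
```

```bash
python3 -m creep '{"rows":[[-0.07,0,0.9,0,0,0,15],[-0.07,0,1.6,0,0,0,15],[-0.07,0,1.6,0,0,0,15],[-0.07,0,1.6,0,0,0,15]]}'; python3 - <<'E'
from vis import *
from go import go
from bench import optics
go((.5475,.248,.094),(.5475,.248,.0796))
C=optics.grab_frame("scene")
def z(f,p,w,s):
    u=proj(f,[p])[0].astype(int); return cv2.resize(f["color"][u[1]-w:u[1]+w,u[0]-w:u[0]+w],(s,s),interpolation=cv2.INTER_CUBIC)
cv2.imwrite("pics/a4.png",z(C,(.5,.25,.08),40,480))
E
```

```text
clock: 23.88
tcp_pos: [0.5478, 0.2497, 0.1419]
orientation: [0.347, 3.122, 0.0]
contact_force: [0.2, 0.1, 0.6]
grip_width: 0.0185
gripper_force: 39.4
t 23.9 tcp [0.548 0.25  0.142] yaw_y 77.3 tilt [ 0.  0. -1.] w 0.0185 F [0.169 0.119 0.608] gf 39
(0.5475, 0.248, 0.094) -> [-0.002,-0.07 , 1.916]
(0.5475, 0.248, 0.0796) -> [-0.002,-0.07 , 2.492]
```

View pics/a4.png

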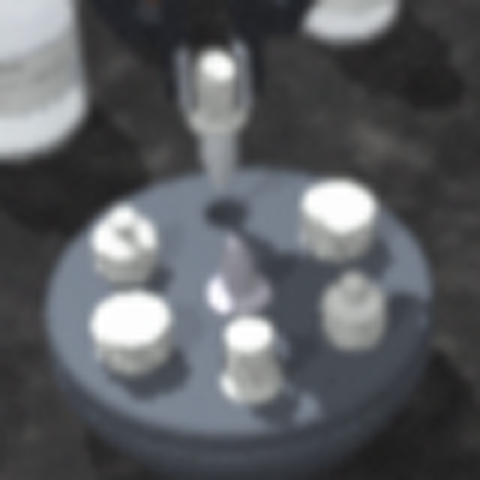

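The two wide caps are at (130,330) and (338,215) and the step caps at (125,245) and (353,310), so both pairs are opposite each other. The tall tube's tip at (222,185) is over its bore at (225,212), so I'll lower it.

```bash
python3 -m creep '{"rows":[[0,-0.06,0.5,0,0,0,15],[0,-0.06,1,0,0,0,15],[0,-0.06,1.4,0,0,0,15],[0,-0.06,1.7,0,0,0,15],[0,-0.06,1.9,0,0,0,15],[0,-0.06,1.9,0,0,0,15]]}'; python3 go.py "(.5475,.248,.0796)"
```

```text
clock: 24.68
tcp_pos: [0.5473, 0.2481, 0.0937]
orientation: [-0.347, -3.122, 0.0]
contact_force: [1.6, -0.7, -1.0]
grip_width: 0.0184
gripper_force: 39.4
t 24.7 tcp [0.547 0.248 0.094] yaw_y 77.3 tilt [-0. -0. -1.] w 0.0184 F [ 1.57  -0.734 -0.951] gf 39
(0.5475, 0.248, 0.0796) -> [-0.007,-0.   , 0.564]
```

```bash
python3 -m creep '{"rows":[[-0.02,-0.01,0.3,0,0,0,15],[-0.02,-0.01,0.5,0,0,0,15],[-0.02,-0.01,0.6,0,0,0,15],[-0.02,-0.01,0.65,0,0,0,15],[-0.02,-0.01,0.65,0,0,0,15]]}'; python3 go.py
```

```text
clock: 25.3
tcp_pos: [0.5477, 0.2478, 0.0794]
orientation: [-0.347, -3.122, -0.001]
contact_force: [-4.4, -2.0, 14.6]
grip_width: 0.0183
gripper_force: 40.8
t 25.3 tcp [0.548 0.248 0.079] yaw_y 77.3 tilt [-0.  0. -1.] w 0.0183 F [-4.383 -2.027 14.621] gf 41
```

```bash
python3 -m creep '{"rows":[[0,0,-0.06,0,0,0,36],[0,0,-0.06,0,0,0,36],[0,0,-0.06,0,0,0,36],[0,0,-0.06,0,0,0,36],[0,0,-1,0,0,0,36],[0,0,-2.5,0,0,0,36],[0,0,-4,0,0,0,50],[0,0,-5,0,0,0,50],[0,0,-5,0,0,0,50]]}'; python3 - <<'E'
from vis import *
from go import go
from bench import optics
SH["knob"]=[(.047,.068,.030)]; SH["disc"]=[(0,0,.169)]
go((.543,-.026,.2))
for n in("top","scene"):
    f=optics.grab_frame(n)
    for th in(None,70,110): print(n,"knob",*find(f,"knob",tuple(proj(f,[[.542,-.026,.062]])[0]),0,w=28,dark=True,thr=th))
    for th in(None,110): print(n,"lid",*find(f,"lid",tuple(proj(f,[[.542,-.026,.03]])[0]),0,w=90,thr=th))
    cv2.imwrite(f"pics/b_{n}.png",f["color"])
E
```

```text
clock: 26.42
tcp_pos: [0.5488, 0.2483, 0.2048]
orientation: [0.346, 3.119, 0.004]
contact_force: [0.8, -0.2, -1.0]
grip_width: 0.0499
gripper_force: 0.0
t 26.4 tcp [0.549 0.248 0.205] yaw_y 77.3 tilt [ 0.004  0.002 -1.   ] w 0.0499 F [ 0.768 -0.161 -0.993] gf 0
(0.543, -0.026, 0.2) -> [ -2.18 ,-10.758,  0.166]
top knob [ 0.536 -0.025] 0.6795084439083233 164.0
top knob [ 0.531 -0.039] 0.08799378606302707 70
top knob [ 0.536 -0.025] 0.7518602123568263 110
top lid [ 0.542 -0.026] 0.8807158844348202 163.0
top lid [ 0.541 -0.026] 0.9315970076088578 110
scene knob [nan nan] 0.0 152.0
scene knob [nan nan] 0.0 70
scene knob [nan nan] 0.0 110
scene lid [ 0.549 -0.027] 0.7537224977030278 147.0
scene lid [ 0.539 -0.024] 0.8879381364791238 110vis.py:19: RuntimeWarning: invalid value encountered in divide
  M=cv2.moments(m,True); return np.array([M["m10"],M["m01"]])/M["m00"]/S, M["m00"]/S/S
vis.py:16: RuntimeWarning: invalid value encountered in cast
  h=cv2.convexHull(((p-o+.5)*S).astype(np.float32)); cv2.fillConvexPoly(m,np.round(h).astype(np.int32),255)
```

```bash
python3 -m creep '{"rows":[[-1,-5,0,0,0,0,55],[-2.1,-10.7,0,0,0,0,55],[-2.1,-10.7,0,0,0,0,55],[-2.1,-10.7,0,0,0,0,55],[-2.1,-10.7,0,0,0,0,55],[-2.1,-10.7,0,0,0,0,55],[-2.1,-10.7,0,0,0,0,55],[-2.1,-10.7,0,0,0,0,55]]}'; python3 go.py "(.541,-.0255,.06)"; python3 -c "
from bench import r;print(r.get_obs()['joints'])"
python3 - <<'E'
import cv2,numpy as np
t=cv2.imread("pics/b_top.png");s=cv2.imread("pics/b_scene.png")
cv2.imwrite("pics/b1.png",np.hstack([cv2.resize(t[190:280,300:390],(400,400)),cv2.resize(s[205:275,305:375],(400,400))]))
E
```

```text
clock: 27.52
tcp_pos: [0.5402, -0.0227, 0.2023]
orientation: [-0.342, -3.122, -0.001]
contact_force: [0.1, -0.1, -0.2]
grip_width: 0.0551
gripper_force: 0.0
t 27.5 tcp [ 0.54  -0.023  0.202] yaw_y 77.5 tilt [-0.001  0.    -1.   ] w 0.0551 F [ 0.091 -0.129 -0.17 ] gf 0
(0.541, -0.0255, 0.06) -> [-0.06 ,-0.102, 5.693]
[-0.31972901  0.30329172  0.30034081  1.93226011 -0.11166517  0.92259523
  1.38791496]
```

View pics/b1.png

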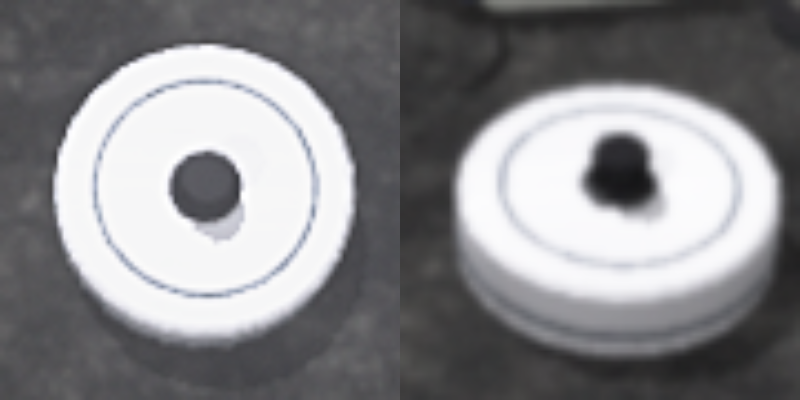

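```bash
python3 -m creep '{"rows":[[-0.06,-0.1,1.5,0,0,0,55],[-0.06,-0.1,3,0,0,0,55],[-0.06,-0.1,4,0,0,0,55],[-0.06,-0.1,4.6,0,0,0,55],[-0.06,-0.1,5,0,0,0,55],[-0.06,-0.1,5.3,0,0,0,55],[-0.06,-0.1,5.6,0,0,0,55],[-0.06,-0.1,5.6,0,0,0,55],[-0.06,-0.1,5.6,0,0,0,55]]}'; python3 -m creep '{"rows":[[0,0,0,0,0,0,30],[0,0,0,0,0,0,25],[0,0,0,0,0,0,25],[0,0,0,0,0,0,25],[0,0,0,0,0,0,25],[0,0,0,0,0,0,25]]}' 30; python3 go.py
```

```text
clock: 28.65
tcp_pos: [0.5414, -0.0275, 0.0631]
orientation: [0.347, 3.122, 0.0]
contact_force: [-0.1, -0.2, -0.0]
grip_width: 0.0547
gripper_force: 0.0
clock: 29.4
tcp_pos: [0.5414, -0.0274, 0.0634]
orientation: [0.347, 3.122, 0.001]
contact_force: [-1.4, 1.5, 5.7]
grip_width: 0.0284
gripper_force: 29.6
t 29.4 tcp [ 0.541 -0.027  0.063] yaw_y 77.3 tilt [ 0.001  0.    -1.   ] w 0.0284 F [-1.38   1.514  5.682] gf 30
```

```bash
python3 -m creep '{"rows":[[0,0,-0.1,0,0,0,50],[0,0,-0.1,0,0,0,60],[0,0,-0.5,0,0,0,60],[0,0,-1,0,0,1.2,60],[0,0,-1,0,0,2.4,60],[0,0,-1,0,0,3.6,60],[0,0,-1,0,0,4.8,60],[0,0,-1,0,0,6,60],[0,0,-1,0,0,7.2,60],[0,0,-1,0,0,8.4,60]]}'; python3 -m creep '{"rows":[[0,0,0,0,0,1.2,60],[0,0,0,0,0,2.4,60],[0,0,0,0,0,2.8,60],[0,0,0,0,0,2.8,60]]}'; python3 go.py "(.5414,-.0274,.0615)"
```

```text
clock: 30.65
tcp_pos: [0.5413, -0.0273, 0.0884]
orientation: [2.023, 2.403, 0.001]
contact_force: [0.3, -0.3, 0.6]
grip_width: 0.06
gripper_force: 0.0
clock: 31.15
tcp_pos: [0.5413, -0.0272, 0.0882]
orientation: [2.445, 1.973, 0.001]
contact_force: [0.1, -0.1, -0.2]
grip_width: 0.0601
gripper_force: 0.0
t 31.1 tcp [ 0.541 -0.027  0.088] yaw_y -12.2 tilt [ 0.  0. -1.] w 0.0601 F [ 0.058 -0.087 -0.212] gf 0
(0.5414, -0.0274, 0.0615) -> [-0.007, 0.006, 1.066]
```

```bash
python3 -m creep '{"rows":[[0,0,0.5,0,0,0,60],[0,0,0.9,0,0,0,60],[0,0,1.05,0,0,0,60],[0,0,1.05,0,0,0,60],[0,0,1.05,0,0,0,28],[0,0,1.05,0,0,0,24],[0,0,1.05,0,0,0,24],[0,0,1.05,0,0,0,24],[0,0,1.05,0,0,0,24],[0,0,1.05,0,0,0,24]]}' 60; python3 go.py; python3 -m creep '{"rows":[[0,0,0,0,0,0,24],[0,0,-0.8,0,0,0,24],[0,0,-1.5,0,0,0,24],[0,0,-3,0,0,0,24],[0,0,-5,0,0,0,24],[0,0,-5,0,0,0,24],[0,0,-5,0,0,0,24]]}'; python3 go.py "(.49,.2566,.185)"
```

```text
clock: 32.4
tcp_pos: [0.5414, -0.0275, 0.0621]
orientation: [2.446, 1.971, 0.001]
contact_force: [-0.8, 0.0, 5.3]
grip_width: 0.0274
gripper_force: 59.1
t 32.4 tcp [ 0.541 -0.028  0.062] yaw_y -12.3 tilt [ 0.001  0.    -1.   ] w 0.0274 F [-0.767  0.037  5.347] gf 59
clock: 33.28
tcp_pos: [0.5408, -0.0271, 0.1868]
orientation: [-2.445, -1.971, -0.001]
contact_force: [0.5, -0.8, -2.0]
grip_width: 0.0271
gripper_force: 59.8
t 33.3 tcp [ 0.541 -0.027  0.187] yaw_y -12.3 tilt [ 0.     0.001 -1.   ] w 0.0271 F [ 0.509 -0.763 -2.008] gf 60
(0.49, 0.2566, 0.185) -> [10.658,-4.393, 0.082]
```

```bash
python3 -m creep '{"rows":[[1.5,-0.6,0,0,0,0,24],[3,-1.3,0,0,0,0,24],[4.7,-2,0,0,0,0,24],[6.2,-2.6,0,0,0,0,24],[7.7,-3.2,0,0,0,0,24],[9,-3.7,0,0,0,0,24],[10,-4.1,0,0,0,0,24],[10.7,-4.4,0,0,0,0,24],[10.7,-4.4,0,0,0,0,24],[10.7,-4.4,0,0,0,0,24]]}'; python3 - <<'E'
from vis import *
from go import go
from bench import optics
go((.49,.2566,.16),(.49,.2566,.13))
C=optics.grab_frame("scene");T=optics.grab_frame("top")
def z(f,p,w,s):
    u=proj(f,[p])[0].astype(int); return cv2.resize(f["color"][u[1]-w:u[1]+w,u[0]-w:u[0]+w],(s,s),interpolation=cv2.INTER_CUBIC)
cv2.imwrite("pics/a5.png",np.hstack([z(T,(.5,.25,.1),45,400),z(C,(.5,.25,.1),45,400)]))
E
```

```text
clock: 34.52
tcp_pos: [0.4906, 0.2557, 0.1863]
orientation: [2.447, 1.969, -0.001]
contact_force: [-0.3, -0.6, -2.0]
grip_width: 0.027
gripper_force: 59.8
t 34.5 tcp [0.491 0.256 0.186] yaw_y -12.4 tilt [-0.    -0.001 -1.   ] w 0.0270 F [-0.311 -0.647 -2.005] gf 60
(0.49, 0.2566, 0.16) -> [ 0.032,-0.033, 1.053]
(0.49, 0.2566, 0.13) -> [ 0.033,-0.033, 2.253]
```

View pics/a5.png

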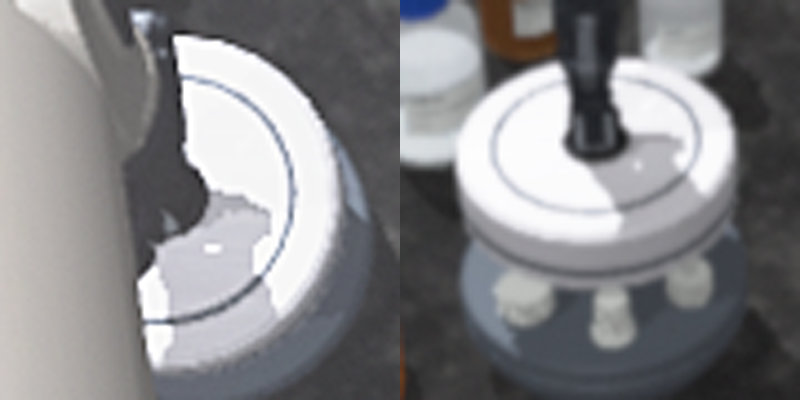

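The lid hangs level and centred over the rotor. I'll lower it in small steps while watching the force.

```bash
python3 -m creep '{"rows":[[0.03,-0.03,0.5,0,0,0,24],[0.03,-0.03,1,0,0,0,24],[0.03,-0.03,1.2,0,0,0,24],[0.03,-0.03,1.4,0,0,0,24],[0.03,-0.03,1.6,0,0,0,24],[0.03,-0.03,1.7,0,0,0,24],[0.03,-0.03,1.7,0,0,0,24]]}'; python3 go.py "(.49,.2566,.124)"
```

```text
clock: 35.5
tcp_pos: [0.4899, 0.2582, 0.144]
orientation: [-2.446, -1.971, 0.0]
contact_force: [0.5, -0.4, -1.8]
grip_width: 0.0272
gripper_force: 59.8
t 35.5 tcp [0.49  0.258 0.144] yaw_y -12.3 tilt [-0. -0. -1.] w 0.0272 F [ 0.46  -0.411 -1.841] gf 60
(0.49, 0.2566, 0.124) -> [-0.061, 0.019, 0.799]
```

```bash
python3 -m creep '{"rows":[[-0.05,0.02,0.1,0,0,0,24],[-0.05,0.02,0.2,0,0,0,24],[-0.05,0.02,0.3,0,0,0,24],[-0.05,0.02,0.4,0,0,0,24],[-0.05,0.02,0.5,0,0,0,24],[-0.05,0.02,0.5,0,0,0,24]]}'; python3 go.py "(.49,.2566,.124)"
```

```text
clock: 36.25
tcp_pos: [0.49, 0.2568, 0.1313]
orientation: [-2.446, -1.971, 0.001]
contact_force: [1.0, 0.6, -1.4]
grip_width: 0.0271
gripper_force: 59.8
t 36.2 tcp [0.49  0.257 0.131] yaw_y -12.3 tilt [-0. -0. -1.] w 0.0271 F [ 0.974  0.648 -1.411] gf 60
(0.49, 0.2566, 0.124) -> [-0.008, 0.003, 0.293]
```

```bash
python3 -m creep '{"rows":[[0,0,0.1,0,0,0,24],[0,0,0.2,0,0,0,24],[0,0,0.26,0,0,0,24],[0,0,0.3,0,0,0,24],[0,0,0.3,0,0,0,24]]}'; python3 go.py
```

```text
clock: 36.88
tcp_pos: [0.4901, 0.2568, 0.1242]
orientation: [-2.446, -1.971, 0.0]
contact_force: [-1.4, -0.7, 1.4]
grip_width: 0.0271
gripper_force: 60.1
t 36.9 tcp [0.49  0.257 0.124] yaw_y -12.3 tilt [-0.  0. -1.] w 0.0271 F [-1.381 -0.695  1.372] gf 60
```

```bash
python3 -m creep '{"rows":[[0,0,0.04,0,0,0,24],[0,0,0.04,0,0,0,24]]}'; python3 -m creep '{"rows":[[0,0,-0.04,0,0,0,45],[0,0,-0.04,0,0,0,55],[0,0,-0.04,0,0,0,55],[0,0,-0.04,0,0,0,55],[0,0,-1,0,0,0,55],[0,0,-2.5,0,0,0,55],[0,0,-4.5,0,0,0,55],[0,0,-6,0,0,0,55],[0,0,-6,0,0,0,55]]}';python3 -m creep '{"rows":[[2,-0.8,0,0,0,0,55],[4.5,-2,0,0,0,0,55],[7,-3,0,0,0,0,55],[9,-4,0,0,0,0,55],[9,-4,0,0,0,0,55],[9,-4,0,0,0,0,55]]}'; python3 - <<'E'
from vis import *
from go import go
from bench import optics
go()
C=optics.grab_frame("scene");T=optics.grab_frame("top")
def z(f,p,w,s):
    u=proj(f,[p])[0].astype(int); return cv2.resize(f["color"][u[1]-w:u[1]+w,u[0]-w:u[0]+w],(s,s),interpolation=cv2.INTER_CUBIC)
cv2.imwrite("pics/a6.png",np.hstack([z(T,(.49,.257,.08),50,400),z(C,(.49,.257,.08),45,400)]))
E
```

```text
clock: 37.12
tcp_pos: [0.4901, 0.2568, 0.1241]
orientation: [-2.445, -1.97, -0.0]
contact_force: [-5.1, -1.7, 12.2]
grip_width: 0.0275
gripper_force: 61.3
clock: 38.25
tcp_pos: [0.4918, 0.2575, 0.2758]
orientation: [-2.446, -1.971, -0.009]
contact_force: [0.4, -0.4, 0.4]
grip_width: 0.055
gripper_force: 0.0
clock: 39.0
tcp_pos: [0.4399, 0.4975, 0.2715]
orientation: [2.444, 1.971, -0.003]
contact_force: [0.4, -0.6, -0.6]
grip_width: 0.0548
gripper_force: 0.0
t 39.0 tcp [0.44  0.498 0.271] yaw_y -12.2 tilt [-0.001 -0.002 -1.   ] w 0.0548 F [ 0.427 -0.564 -0.577] gf 0
```

View pics/a6.png

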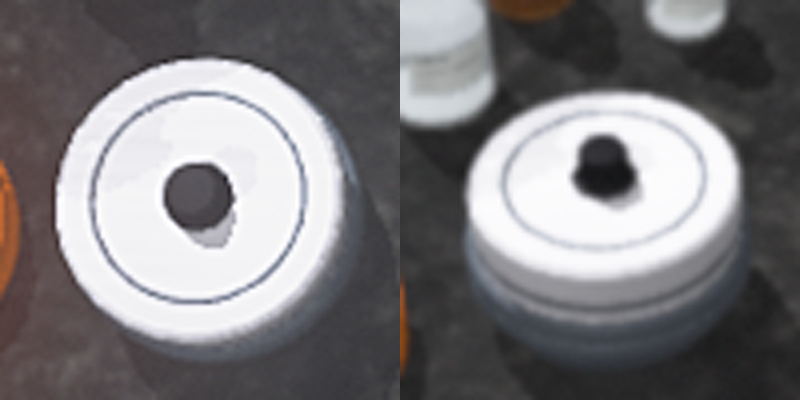

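The lid sits flat and centred on the rotor, with its rim on the deck, and the arm is clear of everything.

```bash
python3 -m creep '{"rows":[[0,0,0,0,0,0,55],[0,0,0,0,0,0,55]]}' >/dev/null; python3 -c "
from bench import r;print(r.hand_in())"
```

```text
the job is handed in; nothing more can be done
None
```

Job handed in at about 39 s: each rack tube is seated straight across from the tube with the same cap, and the silver lid sits flat on the rotor deck over the spindle; no verdict was returned.

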